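# Hold a spring clip open over a stock card

## Task

Take the yellow spring clip off its grey parking rail by squeezing its two handles, bring it jaws down over the middle of the top edge of the red-banded stock card, and finish while still holding it there: squeezed wide open, one jaw on each side of the card, lips a good centimetre or more below the edge, the clip touching nothing but your gripper, so that a colleague can slip a delivery note in beside the card. Do not touch the blue-banded card or shift the loose things on the bench.

Things in the scene. Friction and masses are not known exactly. Their poses are not given: they have to be found in the camera images.
- clip: Yellow spring clip with black lips, like a big clothes-peg, 75 g, 84 mm tall, parked jaws down, handles up. Two levers on one pivot; lips 36 mm wide along y. Origin: between the lips at their underside, fixed to the +x lever; y along the pivot, x the squeezing and opening direction, z up. Squeezed level, this lever leans by half of clip_lever, the other as much the other way.
- clip_grip (a point): On the clip, midway between the rounded tops of its two handles, 80 mm above the lips' underside; clip's axes. Each handle ends in a roll 8 mm thick, 26 mm long along y, centred 24 mm to the +x or -x side: 56 mm over the outsides when parked, 28 mm fully squeezed. Below the rolls the handles slope inward. Squeeze the rolls along x.
- clip_pivot (a point): Centre of the clip's pivot (steel pin 9 mm thick, 34 mm long along y), 40 mm above the lips' underside when parked, 40 mm below clip_grip; clip's axes. It stays midway between the two levers however far the clip is open.
- lip_a (a point): Middle of the inner lower edge of the lip on the clip's +x side.
- lip_b (a point): Middle of the inner lower edge of the lip on the clip's -x side (it moves with the other lever).
- clip_lever (a joint): Angle between the clip's levers (rad): -0.1 lips shut, 0 pinching the 4 mm fin, 0.7 squeezed fully open (stop). The mouth is about 4 mm + 40 mm per rad (18 mm at 0.35, which counts as wide open). The spring resists with about 5 N on each handle at 0, 11 N at 0.7.
- rail: Grey parking block, fixed, 70 x 130 x 20 mm, with a steel fin 4 mm thick, 110 mm long and 13 mm high along its y axis on top. Origin under its centre, z up. The clip stands on the block astride the fin.
- card_red: Fixed stand (foot 70 x 110 x 12 mm, red on top) with a stock card upright in it: white, 3 mm thick, 90 mm wide, a 15 mm red band along its top edge, which is 120 mm above the bench. Origin under the foot's centre, z up; y runs along the card, x is square to its faces.
- card_red_edge (a point): Middle of the top edge of the red-banded card, 120 mm above the bench; x is square to the card's faces, y runs along the edge, z up.
- card_blue: Same stand and card but with a blue band and a blue foot: not to be used or touched. Origin under the foot's centre; same axes.
- plug: Loose red industrial plug lying on the bench, 110 mm long, 58 mm thick; leave it where it is.
- socket: Loose grey and red wall socket, 70 x 70 x 60 mm; leave it where it is.
- tape: Loose orange roll of tape, 90 mm across, 25 mm high; leave it where it is.
- carton: Loose small carton, 70 x 100 x 50 mm; leave it where it is.
- counter_gauge: Loose black hand counter, 40 x 90 x 18 mm; leave it where it is.
- driver: Loose screwdriver; leave it where it is.
Not all that is in view belongs to the job. Leave any pink or purple look-alike of the clip alone.

How it is judged:
On the way:
1. the clip is in the gripper, squeezed open and lifted clear of the rail (z of clip_pivot in the frame of rail above 0.085 m and contact force between the fingers and clip above 1 N and value of joint clip_lever above 0.05 rad and contact force between clip and rail below 0.1 N), for 0.2 s.
At the end, for the whole second after the job is handed in: The gripper holds the clip still, open by 0.35 rad or more and touching nothing else; lips on opposite sides of the red-banded card, 5 mm or more from its mid plane and 8 mm or more below its edge; pivot over the edge, within 22 mm of its middle, along it within 0.3 rad (value of joint clip_lever above 0.35 rad and ((x of lip_a in the frame of card_red_edge above 0.005 m and x of lip_b in the frame of card_red_edge below -0.005 m) or (x of lip_a in the frame of card_red_edge below -0.005 m and x of lip_b in the frame of card_red_edge above 0.005 m)) and z of each of lip_a, lip_b in the frame of card_red_edge below -0.008 m and z of clip_pivot in the frame of card_red_edge above 0.006 m and y of clip_pivot in the frame of card_red_edge between -0.022 and 0.022 m and angle between the y axis of clip_pivot and the y axis of card_red_edge, either way round below 0.3 rad and contact force between each of clip, the fingers and card_red below 0.2 N and contact force between the fingers and clip above 1 N and linear speed of clip below 0.03 m/s and contact force between clip and rail below 0.2 N); the arm keeps its last pose, push and grip.
It fails at once if the blue-banded card is touched (contact force between card_blue and clip above 0.5 N or contact force between card_blue and the fingers above 0.5 N or contact force between card_blue and the arm above 0.5 N).
It fails at once if a loose bystander is shifted by more than 30 mm (distance of any of plug, socket, tape, carton, counter_gauge, driver from where it was at the start of the episode above 0.03 m).
It also fails if it takes over 37 s, if anything falls off the work surface, if the arm or the gripper's body presses on something with over 40 N, if the wrist force passes 120 N, or if a joint passes its speed limit or range.

## Robot

A 7-joint arm with a two-finger parallel gripper is mounted at the origin on the work surface. World frame = base frame: x ahead of the robot, y to its left, z up, the work surface at z = 0. Lengths are in m, angles in rad, forces in N, time in s.
With the tool pointing down it reaches from about 0.35 to 0.9 m from the base axis. Payload 8.1 kg.
Tool frame: the origin (TCP) lies between the finger pads; the fingertips stand 25 mm ahead of it and the grasp point (between the pads) lies 6 mm ahead of it (env.tip_extent is the distance from the TCP to the fingertips, in m); z points along the fingers, y is the direction in which the jaws open and shut (so a half turn about z gives the same grasp; the last joint's range is limited). The gripper opens to 92 mm and grips with 3 to 60 N. Pads are 19 mm wide; open, the fingers measure 130 mm over their backs; the gripper's body (75 mm by 190 mm) begins 47 mm behind the grasp point.
Start: joints at [1.014, 0.434, 0.025, 1.573, -0.012, 1.134, -0.075], TCP at [0.274, -0.562, 0.252] pointing down, gripper open.
Joint ranges: [-2.62, 2.62], [-0.44, 2.09], [-1.27, 1.32], [0.08, 2.57], [-1.32, 4.46], [0.12, 2], [-2.74, 2.74]. Speed limits (rad/s): [2.22, 2.22, 3.01, 3.01, 3.14, 3.14, 3.14].

## Interface

Orientations are given as a 3x3 rotation matrix whose columns are the frame's x, y, z axes.
In Python, from rig import env gives the robot as it stands.
- The arm moves only by the tool move_arm, never from a script. Its argument "deltas" is one flat list of numbers, 7 for each row, row after row: the shift along the tool's x, y, z as a fraction of full scale, then the turn, a rotation vector about the tool's x, y, z as a fraction of full scale, then the opening, from 0 (shut) to 1 (fully open). A call has 1 to 8 rows; each row shifts and turns the commanded pose from where the row before left it, along the tool's axes as they then stand; what a row does not reach is not made up. Full scale, the value 1, is 0.05 m for a shift and 90 degrees for a turn. A row lasts 1/8 s, in which the tool goes at most 62.5 mm and 10.7 degrees, less where a joint would pass 70% of its speed; a pose out of reach is approached as far as the arm can. A call with a number of a shift or a turn outside -1 to 1 is refused whole. A call with a gripper value outside its range is refused whole. The fingers move at their own pace and stop on an object; "squeeze" is the grip in N (left out, the last holds). Time passes only in rows, so rows that do not move let the fingers close. It gives the time, the measured TCP pose, the force and the opening at its end, in the units of the state.
- env.get_obs(): the state, without advancing time (a new reading comes with each control period).
- env.grab_frame(name): name is "scene" or "top"; returns a dict with "pixels" (384x512x3 uint8, blue, green, red), "vertical_fov" (degrees; the focal length in pixels is half the picture's height over the tangent of half this angle, whatever the lens; pixels are square), "cx", "cy" (the principal point, pixels), "pose" (4x4, takes a point from camera to world coordinates). Camera axes: x right, y down, z forward; pixel columns grow to the right and rows downward; lengths in m; the calibration is good to about 2 mm. A picture is of the moment at which its call begins. There is no depth.
- env.sign_off(): hands the job in, once; it reports no verdict.
The state is a dict: "t": time; "joints": joint angles; "joint_velocities": joint speeds; "joint_torque": joint torques, N m; "eef_pos": TCP position; "orientation": TCP orientation; "force": force on the tool from outside, world axes, zero at the start; "moment": the same for the moment, N m; "grip_width": finger opening in m.
Only numpy, scipy, OpenCV 4.12 (cv2) and the standard library are available. Lean on these libraries where they do the work, as an engineer would, in place of code of your own. Each camera call takes 0.05 s, during which the arm holds its last target.

## Working session

There is one attempt and no reset: what is moved stays moved. The work goes in short steps, Python scripts to look and compute and a tool call to move; the robot and the scene stay as the last step left them, time stands still between calls to the robot, and variables do not carry over. Pictures are saved under pics/ and viewed, and the job is handed in when it is done.

Besides the shell and the picture viewer there is one more tool, called after ">>>" as name(argument=value, ...) on one line, values as JSON. move_arm: Moves the arm, as the interface text tells. Its arguments: {"type":"object","properties":{"deltas":{"type":"array"},"squeeze":{"type":"number"}},"required":["deltas"]}

```bash
ls; mkdir -p pics
python3 - <<'E'
from rig import env
import cv2,numpy as np
print(env.get_obs()); print(env.tip_extent)
for n in("scene","top"):
    f=env.grab_frame(n); cv2.imwrite(f"pics/{n}0.png",f["pixels"]); print(n,f["vertical_fov"],f["cx"],f["cy"],f["pose"].round(4).tolist(), f.keys())
E
```

```text
pics
{'t': 0.0, 'joints': array([ 1.01436714,  0.43524423,  0.02495342,  1.57408741, -0.01157218,
        1.13398938, -0.07512219]), 'joint_velocities': array([-0.0008871 ,  0.00085741,  0.00077742,  0.00151756,  0.00103501,
        0.00084966,  0.00100859]), 'joint_torque': array([-1.76034897e-03, -6.67863107e+01,  9.83739384e-01, -3.14456570e+01,
       -6.06943807e-02,  4.30086418e-02,  1.58073799e-04]), 'eef_pos': array([ 0.27375653, -0.56133788,  0.25093526]), 'orientation': array([[ 8.98802216e-01,  4.38353600e-01, -8.35573695e-04],
       [ 4.38354366e-01, -8.98801223e-01,  1.34563891e-03],
       [-1.61149001e-04, -1.57574061e-03, -9.99998746e-01]]), 'force': array([-0.25324558, -0.31474146,  0.31833633]), 'moment': array([0.02336114, 0.01840266, 0.00259706]), 'grip_width': 0.09181704138268655}
0.025
scene 44.423980973664214 260.2648818853404 191.7654303584242 [[0.1709, 0.5528, -0.8156, 1.7842], [0.9853, -0.0938, 0.1429, -0.2054], [0.0025, -0.828, -0.5607, 0.9141], [0.0, 0.0, 0.0, 1.0]] dict_keys(['pixels', 'vertical_fov', 'cx', 'cy', 'pose'])
top 50.49360230459557 247.5534760129855 196.25201488636736 [[0.0057, -0.9942, 0.1078, 0.4353], [-1.0, -0.0061, -0.0034, 0.0181], [0.004, -0.1078, -0.9942, 1.4362], [0.0, 0.0, 0.0, 1.0]] dict_keys(['pixels', 'vertical_fov', 'cx', 'cy', 'pose'])
```

View pics/scene0.png

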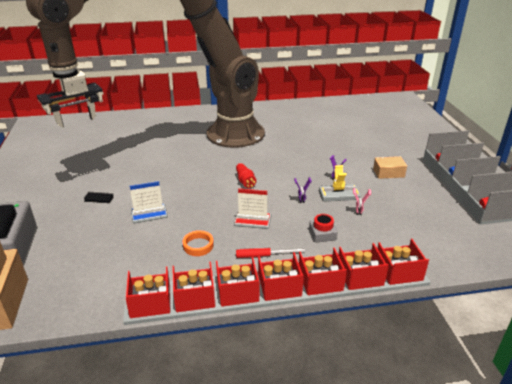

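View pics/top0.png

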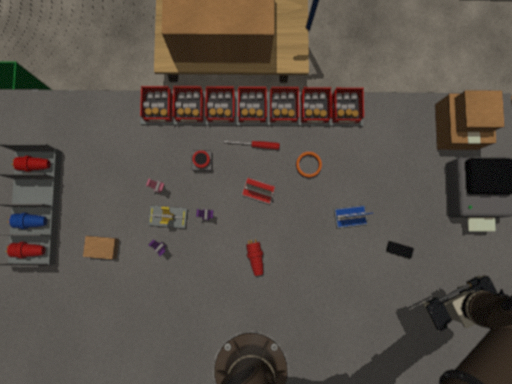

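Run:
```python
import cv2
def c(n,x0,y0,x1,y1,s,o):
    im=cv2.imread(f"pics/{n}0.png")[y0:y1,x0:x1]; im=cv2.resize(im,None,fx=s,fy=s,interpolation=cv2.INTER_CUBIC); cv2.imwrite(f"pics/{o}.png",im)
c("top",137,170,227,260,8 if 0 else 6,"tclip")
c("top",230,160,290,220,9,"tcard")
c("scene",290,145,380,220,8,"sclip")
c("scene",225,160,285,235,8,"scard")
```

```text
(no output)
```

View pics/tclip.png

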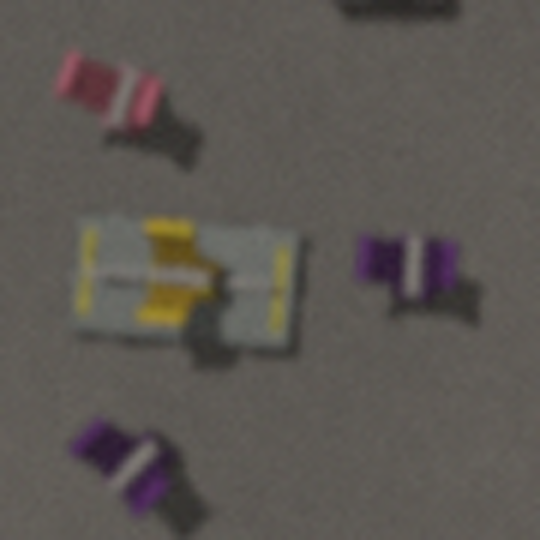

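View pics/tcard.png

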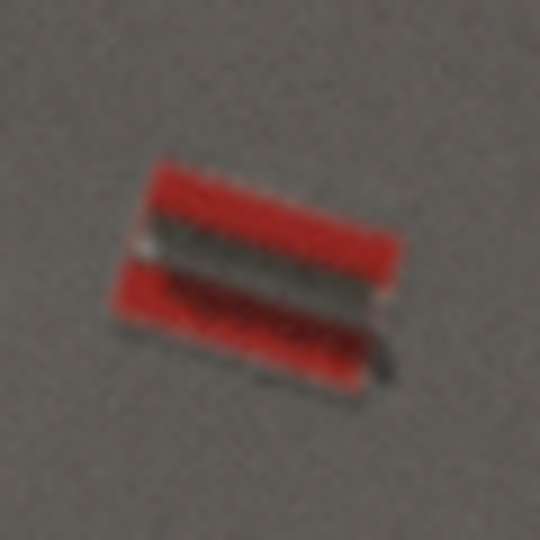

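View pics/sclip.png

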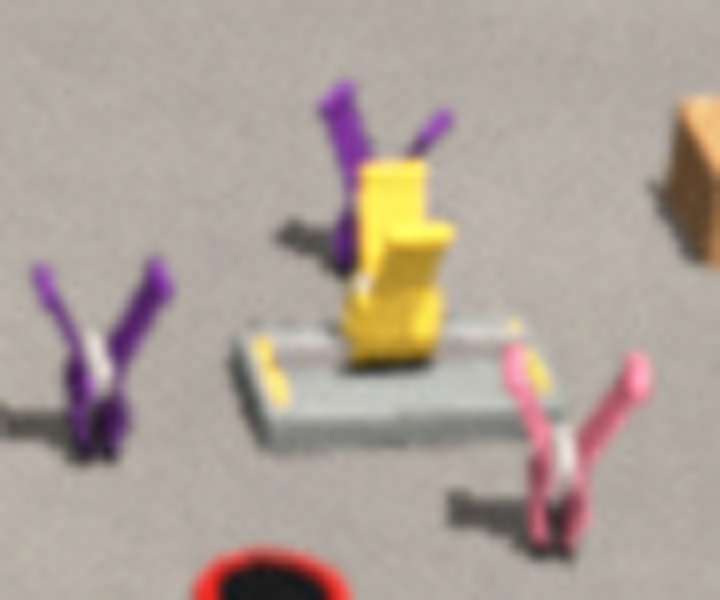

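View pics/scard.png

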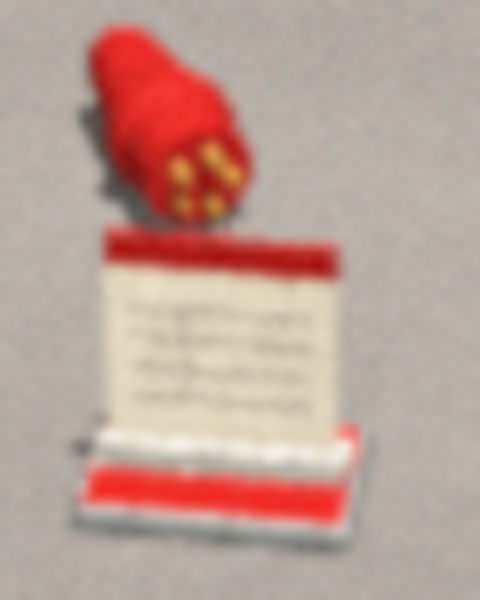

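```bash
cat > h.py <<'E'
import numpy as np,cv2
from scipy.optimize import least_squares
CAM={"scene":(44.423980973664214,260.2648818853404,191.7654303584242,[[0.1709,0.5528,-0.8156,1.7842],[0.9853,-0.0938,0.1429,-0.2054],[0.0025,-0.828,-0.5607,0.9141],[0,0,0,1]]),
"top":(50.49360230459557,247.5534760129855,196.25201488636736,[[0.0057,-0.9942,0.1078,0.4353],[-1.0,-0.0061,-0.0034,0.0181],[0.004,-0.1078,-0.9942,1.4362],[0,0,0,1]])}
def proj(n,P):
    fov,cx,cy,T=CAM[n];T=np.array(T);f=192/np.tan(np.radians(fov)/2)
    p=(np.atleast_2d(P)-T[:3,3])@T[:3,:3]
    return p[:,:2]/p[:,2:]*f+[cx,cy]
def ray(n,uv,z):
    fov,cx,cy,T=CAM[n];T=np.array(T);f=192/np.tan(np.radians(fov)/2)
    d=T[:3,:3]@np.array([(uv[0]-cx)/f,(uv[1]-cy)/f,1]);return T[:3,3]+d*(z-T[2,3])/d[2]
def pl(p,L):
    x,y,a=p;c,s=np.cos(a),np.sin(a);L=np.atleast_2d(L).astype(float)
    return np.c_[x+c*L[:,0]-s*L[:,1],y+s*L[:,0]+c*L[:,1],L[:,2]]
def box(lx,ly,z): return np.array([[-lx/2,-ly/2,z],[lx/2,-ly/2,z],[lx/2,ly/2,z],[-lx/2,ly/2,z]])
E
python3 - <<'E'
from h import *
def uc(u,v,x0,y0,s): return np.array([x0+(u+.5)/s-.5,y0+(v+.5)/s-.5])
t=lambda u,v:uc(u,v,137,170,6)
# rail top corners in top view
c=[t(83,217),t(300,232),t(294,348),t(75,333)]
for k in c: print('rail',ray("top",k,.02).round(4))
for k in [t(168,226),t(161,316)]: print('roll',ray("top",k,.104).round(4))
q=lambda u,v:uc(u,v,230,160,9)
for k in [q(160,160),q(402,236),q(362,385),q(115,300)]: print('foot',ray("top",k,.012).round(4))
s=lambda u,v:uc(u,v,225,160,8)
for k in [s(105,230),s(340,243)]: print('edge',ray("scene",k,.12).round(4))
for k in [q(150,215),q(385,285)]: print('edge?',ray("top",k,.12).round(4))
s=lambda u,v:uc(u,v,290,145,8)
for k in [s(393,160),s(420,228)]: print('rollS',ray("scene",k,.104).round(4))
for k in [s(270,447),s(560,420)]: print('railbase',ray("scene",k,.0).round(4))
E
```

```text
rail [0.5535 0.3517 0.02  ]
rail [0.5455 0.2255 0.02  ]
rail [0.4783 0.2275 0.02  ]
rail [0.4862 0.3542 0.02  ]
roll [0.5418 0.2854 0.104 ]
roll [0.4927 0.2878 0.104 ]
foot [0.657  0.0144 0.012 ]
foot [ 0.6275 -0.0807  0.012 ]
foot [ 0.5687 -0.065   0.012 ]
foot [0.6015 0.0317 0.012 ]
edge [ 0.5991 -0.0676  0.12  ]
edge [0.6228 0.019  0.12  ]
edge? [0.62   0.0182 0.12  ]
edge? [ 0.595 -0.067  0.12 ]
rollS [0.4892 0.2889 0.104 ]
rollS [0.5431 0.2832 0.104 ]
railbase [ 0.5416  0.2286 -0.    ]
railbase [ 0.543   0.3563 -0.    ]
```

```bash
cat >> h.py <<'E'
def go(target,yang):
    "print shift in tool axes (units 0.05 m) after / before turning so that tool y points along yang, tool z down"
    from rig import env
    from scipy.spatial.transform import Rotation as Ro
    o=env.get_obs();R=o["orientation"];y=np.array([np.cos(yang),np.sin(yang),0]);z=np.array([0,0,-1.]);Rt=np.c_[np.cross(y,z),y,z]
    d=np.array(target)-o["eef_pos"]
    print("t",round(o["t"],2),"pos",o["eef_pos"].round(4),"w",round(o["grip_width"],4),"F",o["force"].round(2))
    print("shift now-axes",(R.T@d/.05).round(3),"target-axes",(Rt.T@d/.05).round(3),"turn",(Ro.from_matrix(R.T@Rt).as_rotvec()/(np.pi/2)).round(4),"q",o["joints"].round(2))
E
python3 - <<'E'
from h import *
def uc(u,v,x0,y0,s): return np.array([x0+(u+.5)/s-.5,y0+(v+.5)/s-.5])
for k in [(75,75),(145,112),(95,432),(150,495)]: print(ray("top",uc(*k,137,170,6),.08).round(3))
go([.517,.2865,.2],-.06)
E
```

```text
[0.628 0.345 0.08 ]
[0.608 0.305 0.08 ]
[0.43  0.327 0.08 ]
[0.395 0.296 0.08 ]
t 0.1 pos [ 0.2738 -0.5614  0.251 ] w 0.0922 F [1.06 1.24 0.08]
shift now-axes [ 11.806 -13.108   1.037] target-axes [17.219  3.839  1.021] turn [-9.000e-04 -4.000e-04 -6.729e-01] q [ 1.01  0.44  0.03  1.57 -0.01  1.13 -0.08]
```

>>> move_arm(deltas=[0,0,0,0,0,-0.096,0.8,0,0,0,0,0,-0.096,0.8,0,0,0,0,0,-0.096,0.8,0,0,0,0,0,-0.096,0.8,0,0,0,0,0,-0.096,0.8,0,0,0,0,0,-0.096,0.8,0,0,0,0,0,-0.096,0.8], squeeze=25)

```text
t: 0.98
eef_pos: [0.2738, -0.5615, 0.2513]
orientation: [[0.056, 0.998, -0.0], [0.998, -0.056, 0.001], [0.001, -0.001, -1.0]]
force: [-0.1, 0.2, -0.0]
grip_width: 0.0737
```

```bash
python3 -c "
from h import *
go([.517,.2865,.2],-.06)"
```

```text
t 0.97 pos [ 0.2738 -0.5615  0.2513] w 0.0737 F [-0.12  0.18 -0.03]
shift now-axes [17.208  3.899  1.036] target-axes [17.222  3.838  1.025] turn [-0.0003 -0.0005  0.0022] q [ 1.18  0.45 -0.21  1.56  0.1   1.15  0.89]
```

>>> move_arm(deltas=[0.7,0.16,0,0,0,0,0.8,0.7,0.16,0,0,0,0,0.8,0.7,0.16,0,0,0,0,0.8,0.7,0.16,0,0,0,0,0.8,0.7,0.16,0,0,0,0,0.8,0.7,0.16,0,0,0,0,0.8,0.7,0.16,0,0,0,0,0.8,0.7,0.16,0,0,0,0,0.8])

```text
t: 1.98
eef_pos: [0.3551, -0.285, 0.2515]
orientation: [[0.062, 0.998, -0.0], [0.998, -0.062, 0.0], [0.0, -0.0, -1.0]]
force: [0.7, 0.3, 0.8]
grip_width: 0.0734
```

>>> move_arm(deltas=[0.7,0.16,0,0,0,0,0.8,0.7,0.16,0,0,0,0,0.8,0.7,0.16,0,0,0,0,0.8,0.7,0.16,0,0,0,0,0.8,0.7,0.16,0,0,0,0,0.8,0.7,0.16,0,0,0,0,0.8,0.7,0.16,0,0,0,0,0.8,0.7,0.16,0,0,0,0,0.8])

```text
t: 2.98
eef_pos: [0.4361, -0.0097, 0.2516]
orientation: [[0.062, 0.998, -0.0], [0.998, -0.062, -0.0], [-0.0, -0.0, -1.0]]
force: [-0.0, 0.4, 0.1]
grip_width: 0.0736
```

```bash
python3 -c "
from h import *
go([.517,.2865,.2],-.06)"
```

```text
t 2.98 pos [ 0.4361 -0.0097  0.2516] w 0.0736 F [-0.03  0.36  0.09]
shift now-axes [6.012 1.249 1.03 ] target-axes [6.01  1.259 1.032] turn [-0.0002  0.0001 -0.0011] q [ 0.42  0.18 -0.59  1.97  0.12  1.03 -0.28]
```

>>> move_arm(deltas=[0.7,0.15,0,0,0,0,0.8,0.7,0.15,0,0,0,0,0.8,0.7,0.15,0,0,0,0,0.8,0.7,0.15,0.2,0,0,0,0.8,0.7,0.15,0.2,0,0,0,0.8,0.7,0.15,0.2,0,0,0,0.8,0.8,0.16,0.2,0,0,0,0.8,0.8,0.16,0.2,0,0,0,0.8])

```text
t: 3.98
eef_pos: [0.5151, 0.2759, 0.201]
orientation: [[0.062, 0.998, -0.0], [0.998, -0.062, -0.001], [-0.001, -0.0, -1.0]]
force: [0.7, -1.1, 0.2]
grip_width: 0.0734
```

Run:
```python
from h import *
from rig import env
for n in ("top","scene"):
    f=env.grab_frame(n)["pixels"]; 
    u,v=proj(n,[.517,.287,.1])[0]; u=int(u);v=int(v)
    cv2.imwrite(f"pics/{n}1.png",cv2.resize(f[v-45:v+45,u-45:u+45],None,fx=6,fy=6,interpolation=cv2.INTER_CUBIC)); print(n,u-45,v-45)
go([.517,.2865,.107],-.06)
```

```text
top 119 169
scene 295 124
t 4.08 pos [0.5139 0.2795 0.2004] w 0.0732 F [-0.18 -0.18  0.37]
shift now-axes [0.14  0.059 1.868] target-axes [0.144 0.054 1.868] turn [-0.0014 -0.0014  0.002 ] q [-0.15  0.5  -0.62  1.7   0.32  1.05 -0.94]
```

View pics/scene1.png

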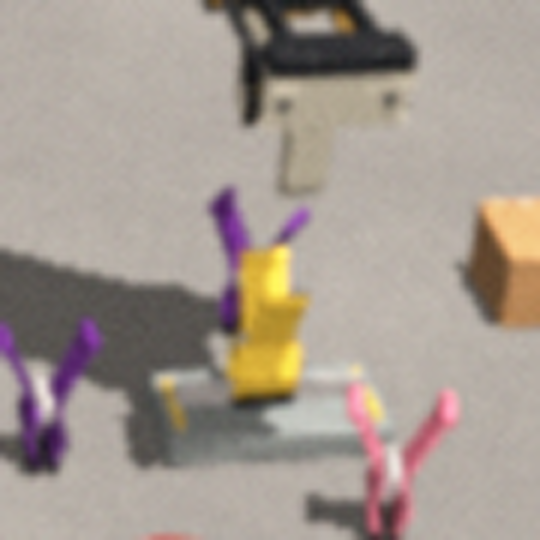

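View pics/top1.png

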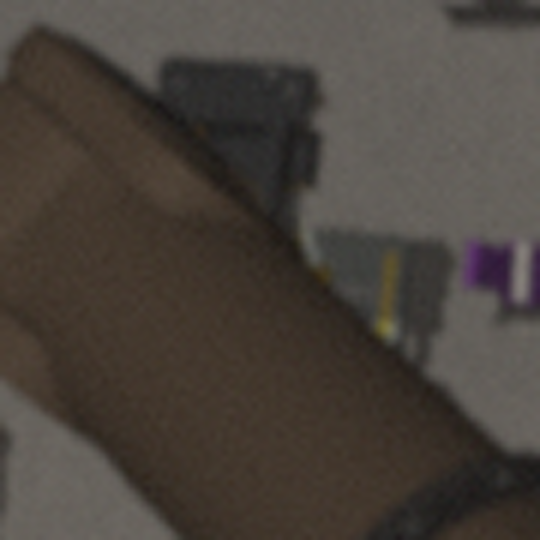

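>>> move_arm(deltas=[0.14,0.06,0,0,0,0,0.8,0,0,0,0,0,0,0.8,0,0,0.4,0,0,0,0.8,0,0,0.4,0,0,0,0.8,0,0,0.4,0,0,0,0.8])

```text
t: 4.7
eef_pos: [0.5187, 0.2805, 0.1416]
orientation: [[0.063, 0.998, 0.001], [0.998, -0.063, -0.0], [-0.0, 0.001, -1.0]]
force: [0.7, 0.5, 0.1]
grip_width: 0.0732
```

Run:
```python
from h import *
from rig import env
go([.517,.2865,.107],-.06)
for n in ("scene",):
    f=env.grab_frame(n)["pixels"]; 
    u,v=proj(n,[.517,.287,.1])[0]; u=int(u);v=int(v)
    cv2.imwrite(f"pics/{n}2.png",cv2.resize(f[v-35:v+35,u-35:u+35],None,fx=8,fy=8,interpolation=cv2.INTER_CUBIC)); print(n,u-45,v-45)
```

```text
t 4.7 pos [0.5187 0.2805 0.1416] w 0.0732 F [0.66 0.49 0.12]
shift now-axes [ 0.118 -0.043  0.692] target-axes [ 0.118 -0.042  0.692] turn [ 0.0006  0.0003 -0.002 ] q [-0.18  0.56 -0.59  1.75  0.38  0.94 -0.99]
scene 295 124
```

View pics/scene2.png

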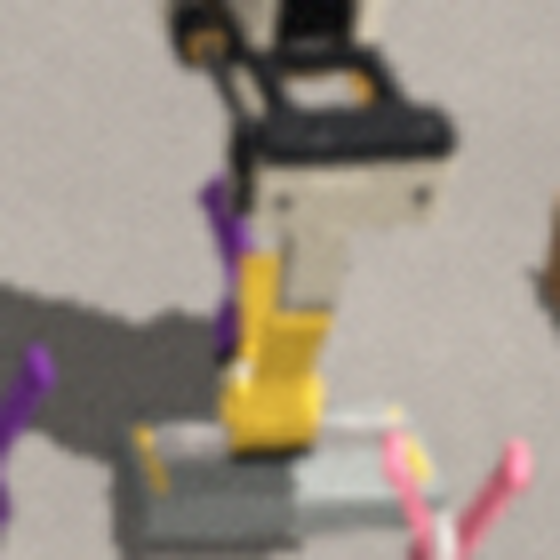

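Run:
```python
from h import *
from rig import env
o=env.get_obs();print(o["eef_pos"])
f=env.grab_frame("scene")["pixels"]
im=cv2.resize(f,None,fx=8,fy=8,interpolation=cv2.INTER_CUBIC)
def L(P,c):
    q=((proj("scene",P)+.5)*8-.5).astype(int); cv2.polylines(im,[q.reshape(-1,1,2)],False,c,1)
p=o["eef_pos"];R=o["orientation"]
# outer finger tip width line
for y in (.037,.056): L([p+R@[-.0095,y,.025],p+R@[.0095,y,.025]],(255,0,0))
C=(.517,.2865,-.06)
for x in(.020,.028): L(pl(C,[[x,-.013,.104],[x,.013,.104]]),(0,0,255))
for x in(-.020,-.028): L(pl(C,[[x,-.013,.104],[x,.013,.104]]),(0,0,255))
L(pl(C,[[.028,-.013,.1],[.028,.013,.1]]),(0,255,0))
u,v=((proj("scene",[.517,.287,.1])[0])*8).astype(int)
cv2.imwrite("pics/ov.png",im[v-280:v+280,u-280:u+280])
```

```text
[0.51764759 0.27952194 0.13895418]
```

View pics/ov.png

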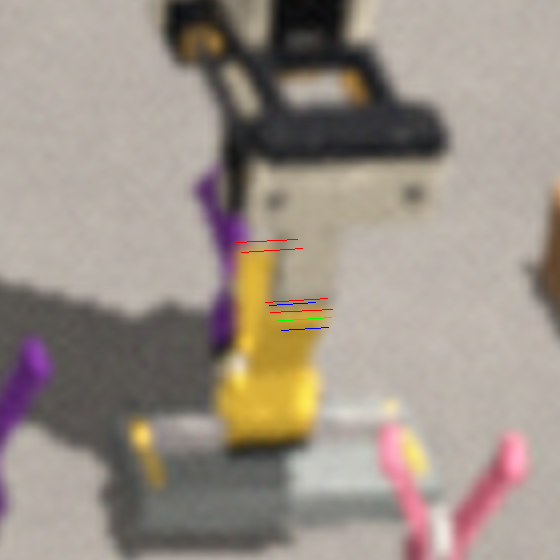

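>>> move_arm(deltas=[0.12,-0.02,0,0,0,0,0.8,0,0,0.3,0,0,0,0.8,0,0,0.34,0,0,0,0.8,0,0,0,0,0,0,0.8])

```text
t: 5.3
eef_pos: [0.5167, 0.2869, 0.1078]
orientation: [[0.061, 0.998, -0.003], [0.998, -0.061, -0.002], [-0.002, -0.003, -1.0]]
force: [-0.2, 0.6, 0.3]
grip_width: 0.0736
```

Run:
```python
from h import *
from rig import env
go([.517,.286,.107],-.06)
f=env.grab_frame("scene")["pixels"]; 
u,v=proj("scene",[.517,.287,.1])[0]; u=int(u);v=int(v)
cv2.imwrite("pics/s3.png",cv2.resize(f[v-35:v+35,u-35:u+35],None,fx=8,fy=8,interpolation=cv2.INTER_CUBIC))
```

```text
t 5.3 pos [0.5167 0.2869 0.1078] w 0.0736 F [-0.22  0.56  0.29]
shift now-axes [-0.018  0.007  0.016] target-axes [-0.018  0.007  0.016] turn [-0.0016  0.0014 -0.0009] q [-0.21  0.61 -0.57  1.77  0.41  0.88 -1.02]
```

View pics/s3.png

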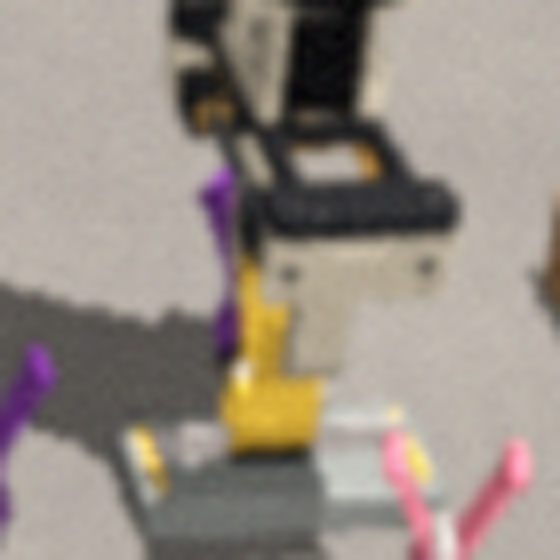

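>>> move_arm(deltas=[-0.05,0,0,0,0,0,0.7,0,0,0,0,0,0,0.6,0,0,0,0,0,0,0.45,0,0,0,0,0,0,0.3,0,0,0,0,0,0,0.2,0,0,0,0,0,0,0.2], squeeze=25)

```text
t: 6.1
eef_pos: [0.5198, 0.2865, 0.1124]
orientation: [[0.062, 0.998, 0.005], [0.998, -0.062, 0.003], [0.003, 0.005, -1.0]]
force: [0.6, -2.2, 15.5]
grip_width: 0.0243
```

Run:
```python
from h import *
from rig import env
go([.517,.286,.107],-.06)
f=env.grab_frame("scene")["pixels"]; 
u,v=proj("scene",[.517,.287,.1])[0]; u=int(u);v=int(v)
cv2.imwrite("pics/s4.png",cv2.resize(f[v-35:v+35,u-35:u+35],None,fx=8,fy=8,interpolation=cv2.INTER_CUBIC))
```

```text
t 6.1 pos [0.5198 0.2865 0.1124] w 0.0243 F [ 0.63 -2.19 15.49]
shift now-axes [-0.014 -0.056  0.108] target-axes [-0.013 -0.055  0.109] turn [ 0.0033 -0.0018 -0.0013] q [-0.2   0.6  -0.57  1.77  0.41  0.88 -1.02]
```

View pics/s4.png

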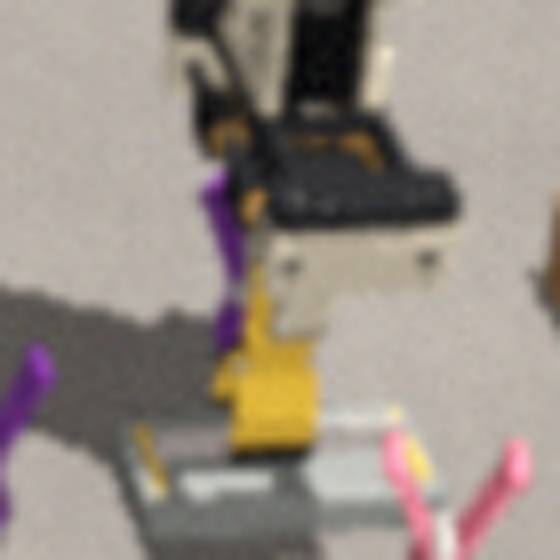

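>>> move_arm(deltas=[0,0,-0.1,0,0,0,0.2,0,0,-0.2,0,0,0,0.2,0,0,-0.3,0,0,0,0.2,0,0,-0.4,0,0,0,0.2,0,0,-0.5,0,0,0,0.2,0,0,-0.5,0,0,0,0.2,0,0,-0.5,0,0,0,0.2,0,0,-0.5,0,0,0,0.2])

```text
t: 7.15
eef_pos: [0.5165, 0.2855, 0.2612]
orientation: [[0.061, 0.998, -0.001], [0.998, -0.061, 0.0], [-0.0, -0.001, -1.0]]
force: [-0.4, 0.3, -0.5]
grip_width: 0.0241
```

Run:
```python
from h import *
from rig import env
go([.517,.286,.26],-.06)
f=env.grab_frame("scene")["pixels"]; 
u,v=proj("scene",[.517,.287,.2])[0]; u=int(u);v=int(v)
cv2.imwrite("pics/s5.png",cv2.resize(f[v-45:v+55,u-45:u+45],None,fx=6,fy=6,interpolation=cv2.INTER_CUBIC))
```

```text
t 7.15 pos [0.5165 0.2855 0.2612] w 0.0241 F [-0.4   0.26 -0.54]
shift now-axes [0.01  0.009 0.024] target-axes [0.01  0.009 0.024] turn [-0.0006  0.     -0.0004] q [-0.15  0.45 -0.64  1.61  0.28  1.18 -0.91]
```

View pics/s5.png

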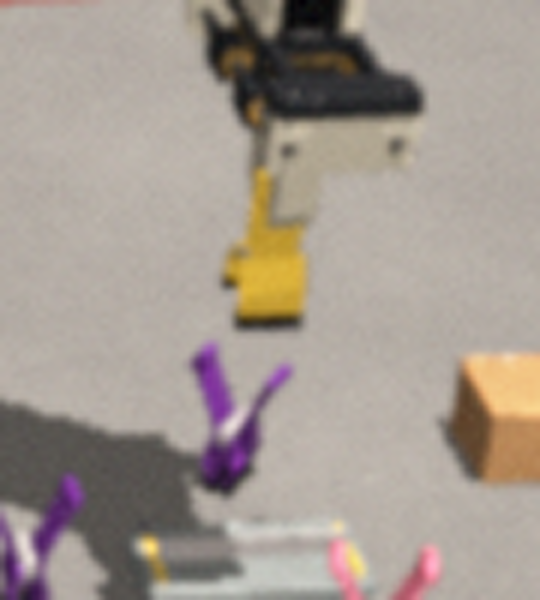

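Run:
```python
from h import *
go([.6095,-.0245,.26],-.277)
uv=np.array([(270+.5)/6-.5,(325+.5)/6-.5])+(proj("scene",[.517,.287,.2])[0].astype(int)-45)
for z in np.arange(.16,.19,.005): print(z.round(3),ray("scene",uv,z).round(4))
```

```text
t 7.2 pos [0.5175 0.2867 0.2646] w 0.0244 F [0.42 0.8  1.42]
shift now-axes [-6.101  2.212  0.083] target-axes [-5.483  3.471  0.093] turn [ 0.0016 -0.0019  0.1378] q [-0.15  0.45 -0.64  1.6   0.28  1.18 -0.91]
0.16 [0.5021 0.2925 0.16  ]
0.165 [0.5106 0.2892 0.165 ]
0.17 [0.5191 0.2859 0.17  ]
0.175 [0.5276 0.2826 0.175 ]
0.18 [0.5361 0.2793 0.18  ]
0.185 [0.5446 0.276  0.185 ]
```

>>> move_arm(deltas=[0,0,0,0,0,0.046,0.2,0,0,0,0,0,0.046,0.2,0,0,0,0,0,0.046,0.2,-0.3,0.2,0,0,0,0,0.2,-0.5,0.31,0,0,0,0,0.2,-0.5,0.31,0,0,0,0,0.2,-0.5,0.31,0,0,0,0,0.2,-0.5,0.31,0,0,0,0,0.2])

```text
t: 8.2
eef_pos: [0.5552, 0.1526, 0.2598]
orientation: [[0.274, 0.962, -0.0], [0.962, -0.274, -0.001], [-0.001, -0.0, -1.0]]
force: [0.3, 0.4, -0.5]
grip_width: 0.024
```

>>> move_arm(deltas=[-0.5,0.31,0,0,0,0,0.2,-0.5,0.31,0,0,0,0,0.2,-0.5,0.31,0,0,0,0,0.2,-0.5,0.31,0,0,0,0,0.2,-0.5,0.31,0,0,0,0,0.2,-0.4,0.3,0,0,0,0,0.2,0,0,0,0,0,0,0.2,0,0,0,0,0,0,0.2])

```text
t: 9.2
eef_pos: [0.6037, -0.0097, 0.2597]
orientation: [[0.274, 0.962, -0.001], [0.962, -0.274, 0.0], [0.0, -0.001, -1.0]]
force: [-0.6, 0.0, -0.9]
grip_width: 0.024
```

Run:
```python
from h import *
from rig import env
go([.6095,-.0245,.26],-.277)
for n in("top","scene"):
    f=env.grab_frame(n)["pixels"]; 
    u,v=proj(n,[.61,-.024,.15])[0].astype(int)
    cv2.imwrite(f"pics/{n}6.png",cv2.resize(f[v-45:v+50,u-45:u+45],None,fx=6,fy=6,interpolation=cv2.INTER_CUBIC));print(n,u-45,v-45)
```

```text
t 9.2 pos [ 0.6037 -0.0097  0.2597] w 0.024 F [-0.64  0.01 -0.89]
shift now-axes [-0.253  0.192 -0.006] target-axes [-0.253  0.192 -0.006] turn [-0.0004 -0.0002 -0.0002] q [ 0.29  0.45 -0.52  1.58  0.24  1.17 -0.56]
top 214 140
scene 207 135
```

View pics/scene6.png

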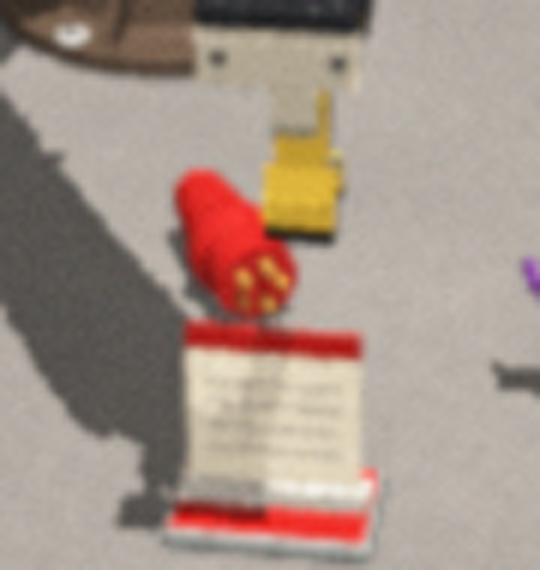

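View pics/top6.png

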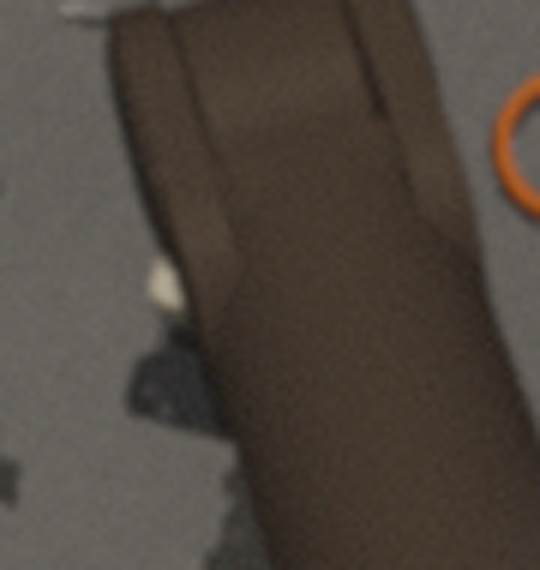

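>>> move_arm(deltas=[-0.25,0.19,0,0,0,0,0.2,0,0,0,0,0,0,0.2,0,0,0.2,0,0,0,0.2,0,0,0.2,0,0,0,0.2,0,0,0,0,0,0,0.2])

```text
t: 9.93
eef_pos: [0.6091, -0.0243, 0.2383]
orientation: [[0.274, 0.962, -0.003], [0.962, -0.274, -0.0], [-0.001, -0.002, -1.0]]
force: [0.9, -0.3, -1.0]
grip_width: 0.0239
```

```bash
cat > ov.py <<'E'
from h import *
from rig import env
import sys
go([.6095,-.0245,.192],-.277)
f=env.grab_frame("scene")["pixels"];o=env.get_obs();p=o["eef_pos"];R=o["orientation"];S=8
im=cv2.resize(f,None,fx=S,fy=S,interpolation=cv2.INTER_CUBIC)
def L(P,c):
    q=((proj("scene",P)+.5)*S-.5).astype(int); cv2.polylines(im,[q.reshape(-1,1,2)],False,c,1)
C=(.6095,-.0245,-.277)
L(pl(C,[[.0015,-.045,.12],[.0015,.045,.12]]),(255,0,0));L(pl(C,[[-.0015,-.045,.12],[-.0015,.045,.12]]),(255,255,0))
for x in (.035,): L(pl(C,[[x,-.055,.012],[x,.055,.012],[x,.055,0],[x,-.055,0]]),(255,0,0))
for y,c in((.016,(0,255,0)),(-.016,(0,0,255))): L([p+R@[-.018,y,.09],p+R@[.018,y,.09]],c)
u,v=(proj("scene",[.61,-.024,.15])[0]*S).astype(int)
cv2.imwrite(sys.argv[1],im[v-250:v+340,u-290:u+290])
E
python3 ov.py pics/s7.png
```

```text
t 9.93 pos [ 0.6091 -0.0243  0.2383] w 0.0239 F [ 0.94 -0.27 -1.  ]
shift now-axes [-0.001  0.011  0.925] target-axes [-0.002  0.009  0.925] turn [-0.0015  0.0004 -0.0005] q [ 0.3   0.48 -0.51  1.6   0.25  1.14 -0.54]
```

View pics/s7.png

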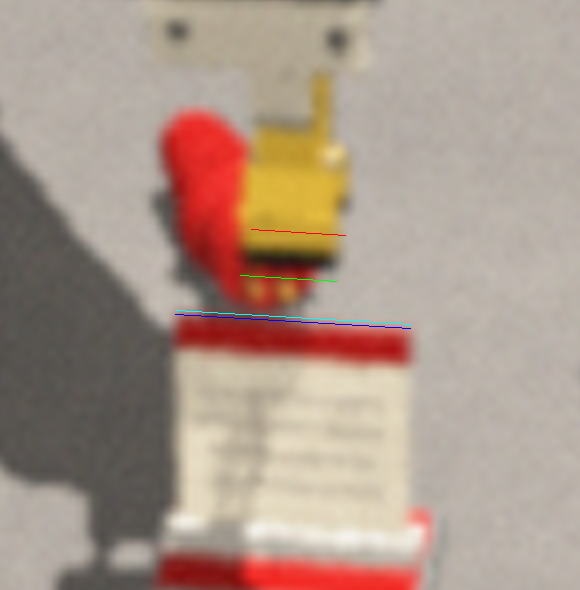

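>>> move_arm(deltas=[0,0.03,0.15,0,0,0,0.2,0,0,0.2,0,0,0,0.2,0,0,0,0,0,0,0.2,0,0,0,0,0,0,0.2])

```text
t: 10.48
eef_pos: [0.6114, -0.0248, 0.2222]
orientation: [[0.275, 0.962, -0.0], [0.962, -0.275, 0.0], [0.0, -0.0, -1.0]]
force: [-0.3, -0.2, -0.3]
grip_width: 0.0243
```

```bash
python3 ov.py pics/s8.png
```

```text
t 10.47 pos [ 0.6114 -0.0248  0.2222] w 0.0243 F [-0.28 -0.23 -0.35]
shift now-axes [-0.004 -0.039  0.604] target-axes [-0.004 -0.039  0.604] turn [-0.     -0.     -0.0008] q [ 0.3   0.49 -0.51  1.61  0.26  1.1  -0.55]
```

View pics/s8.png

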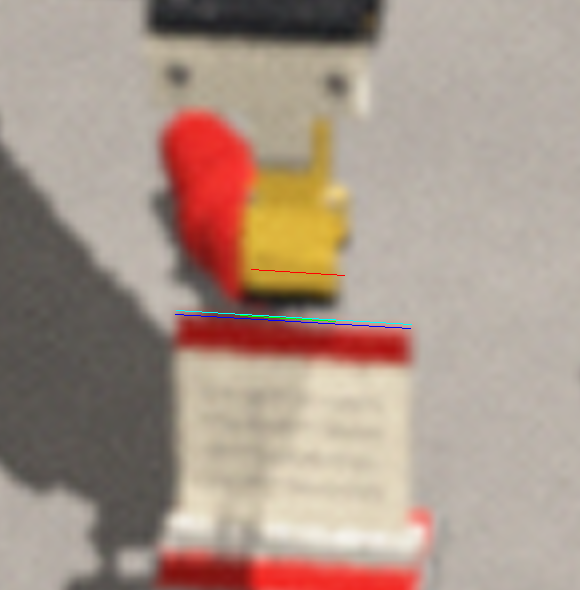

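>>> move_arm(deltas=[0,-0.01,0.15,0,0,0,0.2,0,0,0.15,0,0,0,0.2,0,0,0.15,0,0,0,0.2,0,0,0.15,0,0,0,0.2,0,0,0,0,0,0,0.2,0,0,0,0,0,0,0.2])

```text
t: 11.28
eef_pos: [0.6126, -0.0229, 0.1972]
orientation: [[0.274, 0.962, 0.006], [0.962, -0.274, 0.001], [0.003, 0.006, -1.0]]
force: [-9.7, 1.7, 37.6]
grip_width: 0.0259
```

```bash
python3 ov.py pics/s9.png
```

```text
t 11.28 pos [ 0.6126 -0.0229  0.1972] w 0.0259 F [-9.68  1.67 37.61]
shift now-axes [-0.047 -0.052  0.103] target-axes [-0.047 -0.052  0.103] turn [ 0.0037 -0.0016 -0.0004] q [ 0.29  0.51 -0.5   1.64  0.28  1.05 -0.57]
```

View pics/s9.png

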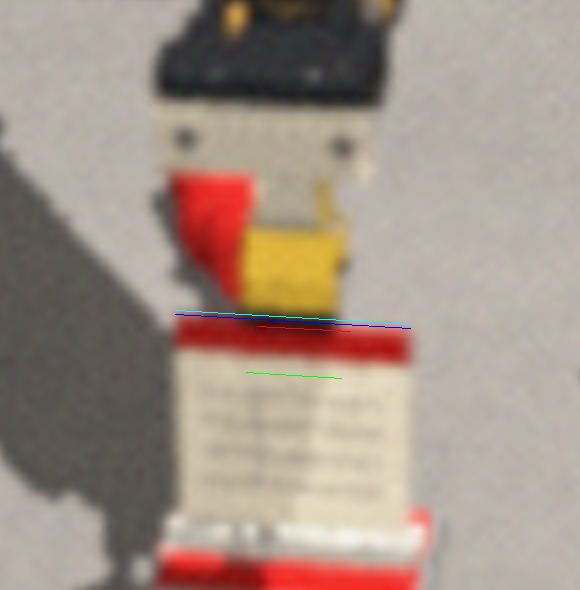

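>>> move_arm(deltas=[0,0,-0.2,0,0,0,0.2,0,0,-0.3,0,0,0,0.2,0,0,-0.4,0,0,0,0.2,0,0,-0.4,0,0,0,0.2,0,0,0,0,0,0,0.2])

```text
t: 11.95
eef_pos: [0.6118, -0.0247, 0.2586]
orientation: [[0.275, 0.961, 0.003], [0.961, -0.275, 0.0], [0.001, 0.003, -1.0]]
force: [-0.6, -0.0, -0.9]
grip_width: 0.024
```

```bash
python3 ov.py pics/s10.png
python3 - <<'E'
from rig import env
import cv2
f=env.grab_frame("top")["pixels"];cv2.imwrite("pics/top10.png",cv2.resize(f[120:260,170:330],None,fx=4,fy=4,interpolation=cv2.INTER_CUBIC))
E
```

```text
t 11.95 pos [ 0.6118 -0.0247  0.2586] w 0.024 F [-0.63 -0.02 -0.95]
shift now-axes [-0.01  -0.048  1.332] target-axes [-0.009 -0.044  1.332] turn [ 0.0016 -0.0005 -0.001 ] q [ 0.3   0.46 -0.51  1.57  0.24  1.18 -0.54]
```

View pics/s10.png

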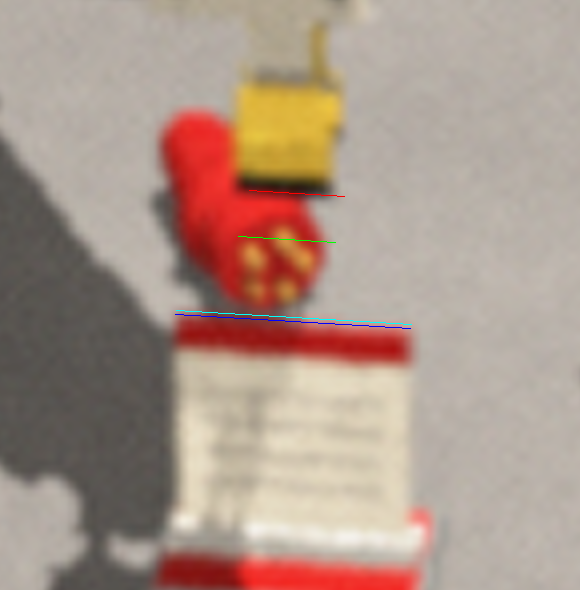

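View pics/top10.png

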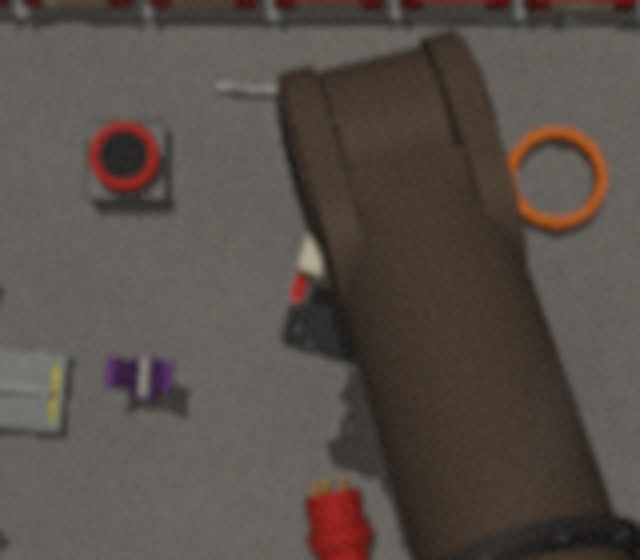

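>>> move_arm(deltas=[0,0,-0.2,0,0,-0.115,0.2,0,0,0,0,0,-0.115,0.2,0,0,0,0,0,-0.115,0.2,0,0,0,0,0,-0.115,0.2,0,0,0,0,0,-0.115,0.2,0,0,0,0,0,-0.115,0.2,0,0,0,0,0,-0.115,0.2,0,0,0,0,0,-0.115,0.2])

```text
t: 13.05
eef_pos: [0.6104, -0.0249, 0.2658]
orientation: [[-0.922, 0.387, -0.002], [0.387, 0.922, 0.0], [0.002, -0.001, -1.0]]
force: [-0.1, 0.4, -0.9]
grip_width: 0.024
```

```bash
cat > side.py <<'E'
from h import *
from rig import env
import sys
go([.6095,-.0245,.192],-.277)
f=env.grab_frame("scene")["pixels"];o=env.get_obs();p=o["eef_pos"];R=o["orientation"];S=12
im=cv2.resize(f,None,fx=S,fy=S,interpolation=cv2.INTER_CUBIC)
raw=im.copy()
def L(P,c):
    q=((proj("scene",P)+.5)*S-.5).astype(int); cv2.polylines(im,[q.reshape(-1,1,2)],False,c,1)
L([p+R@[0,0,-.02],p+R@[0,0,.1]],(255,0,0))
for z in (.006,.025,.05,.07,.09): L([p+R@[0,-.02,z],p+R@[0,.02,z]],(0,255,0))
u,v=(proj("scene",p+[0,0,-.04])[0]*S).astype(int)
cv2.imwrite(sys.argv[1],np.hstack([q[max(v-270,0):v+270,u-195:u+195] for q in(raw,im)]))
E
python3 side.py pics/s11.png
```

```text
t 13.05 pos [ 0.6104 -0.0249  0.2658] w 0.024 F [-0.11  0.45 -0.87]
shift now-axes [0.017 0.002 1.477] target-axes [ 0.003 -0.019  1.477] turn [-1.20e-03 -6.00e-04  9.23e-01] q [ 0.5   0.54 -0.85  1.54  0.42  1.26  0.77]
```

View pics/s11.png

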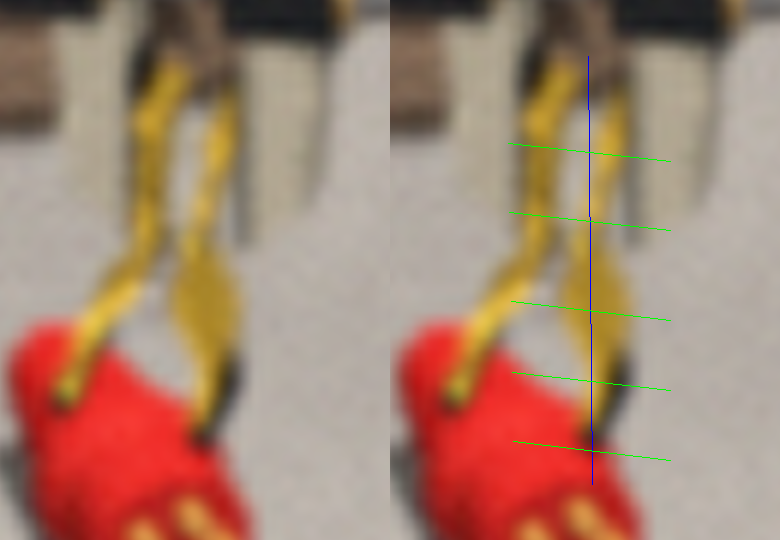

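```bash
cat >> h.py <<'E'
def onplane(uv,p,R,tx):
    "scene pixel -> tool coords on plane tool x = tx"
    fov,cx,cy,T=CAM["scene"];T=np.array(T);f=192/np.tan(np.radians(fov)/2)
    d=R.T@T[:3,:3]@np.array([(uv[0]-cx)/f,(uv[1]-cy)/f,1]);c=R.T@(T[:3,3]-p)
    return (c+d*(tx-c[0])/d[0])
E
python3 - <<'E'
from h import *
from rig import env
o=env.get_obs();p=o["eef_pos"];R=o["orientation"];S=12
u,v=(proj("scene",p+[0,0,-.04])[0]*S).astype(int);v0=max(v-270,0);u0=u-195
for n,q in dict(lipL=(72,405),lipR=(203,438),rollL=(175,70),rollR=(228,98),fingtipR=(245,240),kinkL=(150,235),bulgeR=(180,290),Lin=(130,300),Rin=(185,350)).items():
    uv=((q[0]+u0+.5)/S-.5,(q[1]+v0+.5)/S-.5)
    print(n,(onplane(uv,p,R,-.016)*1000).round(1),(onplane(uv,p,R,.0)*1000).round(1))
E
```

```text
lipL [-16.  -28.7  71.1] [  0.  -33.   81.2]
lipR [-16.    4.2  76.1] [ 0.   0.3 86.3]
rollL [-16.   -1.8 -24.4] [  0.   -5.8 -15.6]
rollR [-16.   10.9 -18.5] [ 0.   7.1 -9.6]
fingtipR [-16.   14.9  19.2] [ 0.  11.1 28.6]
kinkL [-16.   -8.4  20.8] [  0.  -12.5  30.2]
bulgeR [-16.   -1.2  35. ] [ 0.  -5.1 44.7]
Lin [-16.  -13.6  39.4] [  0.  -17.7  49.1]
Rin [-16.   -0.1  51.6] [ 0.  -4.  61.5]
```

Run:
```python
from h import *
C=(.611,-.0245,-.277);out=[]
for n in("top","scene"):
    im=cv2.imread(f"pics/{n}0.png");S=9
    u,v=proj(n,[.611,-.0245,.05])[0];im=cv2.resize(im,None,fx=S,fy=S,interpolation=cv2.INTER_CUBIC)
    def L(P,c):
        q=((proj(n,pl(C,P))+.5)*S-.5).astype(int); cv2.polylines(im,[q.reshape(-1,1,2)],True,c,1)
    L(box(.07,.11,.012),(0,255,0));L(box(.07,.11,0),(255,0,255));L(box(.003,.09,.12),(255,0,0))
    u=int(u*S);v=int(v*S);out.append(im[v-260:v+260,u-200:u+200])
cv2.imwrite("pics/fit.png",np.hstack(out))
```

```text
(no output)
```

View pics/fit.png

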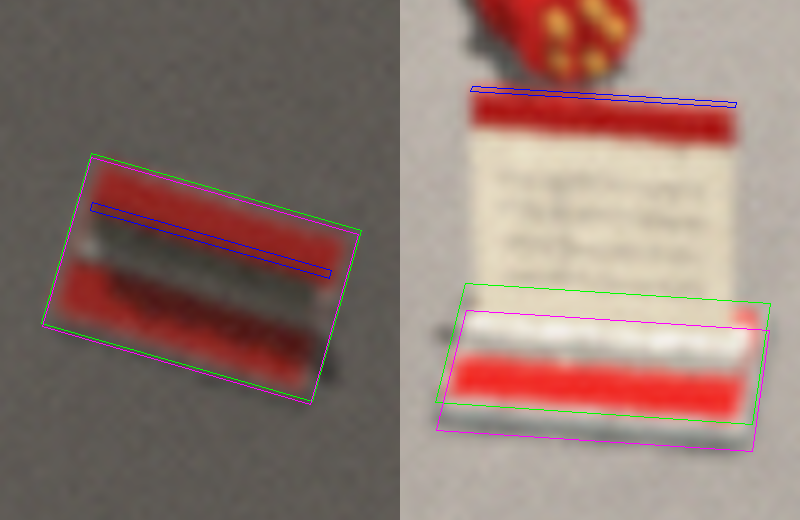

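>>> move_arm(deltas=[0,0,0,0,0,0.115,0.2,0,0,0,0,0,0.115,0.2,0,0,0,0,0,0.115,0.2,0,0,0,0,0,0.115,0.2,0,0,0,0,0,0.115,0.2,0,0,0,0,0,0.115,0.2,0,0,0,0,0,0.115,0.2,0,0,0,0,0,0.115,0.2])

```text
t: 14.1
eef_pos: [0.6105, -0.0248, 0.2661]
orientation: [[0.283, 0.959, -0.002], [0.959, -0.283, 0.0], [-0.0, -0.001, -1.0]]
force: [0.3, -0.7, -2.4]
grip_width: 0.0245
```

```bash
python3 -c "
from h import *
go([.622,-.0275,.177],-.277)"
```

```text
t 14.1 pos [ 0.6105 -0.0248  0.2661] w 0.0245 F [ 0.28 -0.7  -2.38]
shift now-axes [0.014 0.239 1.783] target-axes [0.011 0.237 1.783] turn [-0.0009  0.0002 -0.0066] q [ 0.3   0.45 -0.51  1.55  0.23  1.19 -0.54]
```

>>> move_arm(deltas=[0.01,0.12,0,0,0,0,0.2,0,0.12,0,0,0,0,0.2,0,0,0.3,0,0,0,0.2,0,0,0.4,0,0,0,0.2,0,0,0.4,0,0,0,0.2,0,0,0,0,0,0,0.2,0,0,0,0,0,0,0.2])

```text
t: 14.98
eef_pos: [0.6227, -0.0275, 0.2124]
orientation: [[0.274, 0.962, 0.0], [0.962, -0.274, 0.0], [0.0, -0.0, -1.0]]
force: [-0.4, -0.1, -0.2]
grip_width: 0.0243
```

```bash
python3 ov.py pics/s12.png; python3 -c "
from h import *
go([.622,-.0275,.177],-.277)"
```

```text
t 14.97 pos [ 0.6227 -0.0275  0.2124] w 0.0243 F [-0.4  -0.13 -0.25]
shift now-axes [-0.016 -0.27   0.407] target-axes [-0.015 -0.27   0.407] turn [-0.     -0.0002 -0.0005] q [ 0.29  0.52 -0.5   1.6   0.27  1.1  -0.55]
t 15.03 pos [ 0.623  -0.0275  0.2128] w 0.0245 F [ 0.09  0.5  -0.11]
shift now-axes [-0.007 -0.019  0.716] target-axes [-0.006 -0.018  0.716] turn [ 0.0005 -0.0003 -0.0006] q [ 0.29  0.52 -0.5   1.59  0.27  1.1  -0.55]
```

View pics/s12.png

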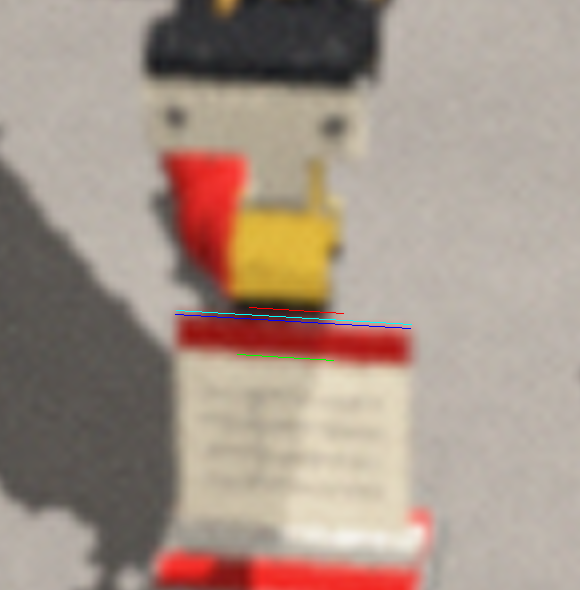

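>>> move_arm(deltas=[0.04,-0.01,0.1,0,0,0,0.2,0,0,0.1,0,0,0,0.2,0,0,0.1,0,0,0,0.2,0,0,0.1,0,0,0,0.2,0,0,0,0,0,0,0.2])

```text
t: 15.65
eef_pos: [0.6224, -0.0256, 0.1917]
orientation: [[0.275, 0.962, -0.001], [0.962, -0.275, -0.0], [-0.0, -0.001, -1.0]]
force: [0.8, -0.5, -0.1]
grip_width: 0.0242
```

```bash
python3 ov.py pics/s13.png
```

```text
t 15.65 pos [ 0.6224 -0.0256  0.1917] w 0.0242 F [ 0.78 -0.46 -0.08]
shift now-axes [-0.049 -0.254 -0.006] target-axes [-0.049 -0.254 -0.007] turn [-0.0005  0.0002 -0.0009] q [ 0.28  0.54 -0.49  1.62  0.28  1.06 -0.57]
```

View pics/s13.png

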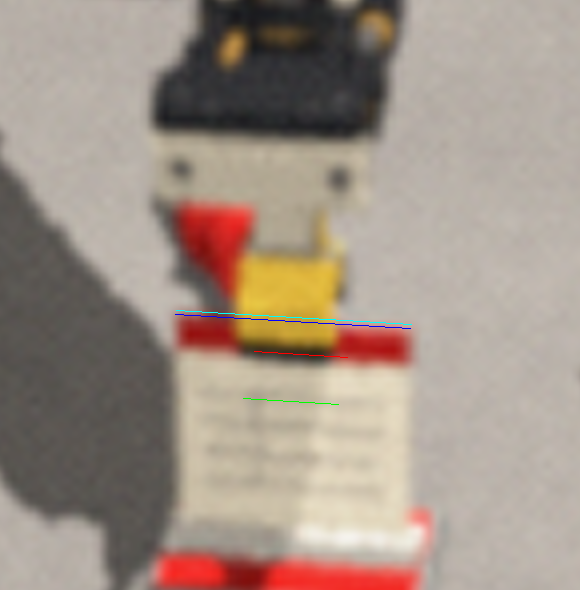

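>>> move_arm(deltas=[0,0,0.1,0,0,0,0.2,0,0,0.1,0,0,0,0.2,0,0,0,0,0,0,0.2,0,0,0,0,0,0,0.2])

```text
t: 16.2
eef_pos: [0.6227, -0.0255, 0.1822]
orientation: [[0.275, 0.962, -0.0], [0.962, -0.275, 0.0], [0.0, -0.0, -1.0]]
force: [-0.6, -0.1, -0.8]
grip_width: 0.0245
```

>>> move_arm(deltas=[0,0,0.08,0,0,0,0.2,0,0,0.08,0,0,0,0.2,0,0,0,0,0,0,0.2,0,0,0,0,0,0,0.2])

```text
t: 16.7
eef_pos: [0.6227, -0.0254, 0.1742]
orientation: [[0.275, 0.962, -0.0], [0.962, -0.275, -0.0], [-0.0, -0.0, -1.0]]
force: [0.3, -0.5, -0.3]
grip_width: 0.0242
```

```bash
python3 ov.py pics/s14.png
python3 - <<'E'
from h import *
from rig import env
F=[]
for i in range(6):
    env.grab_frame("top"); o=env.get_obs();F.append(np.r_[o["force"],o["moment"],o["eef_pos"]])
print(np.array(F).round(3))
E
```

```text
t 16.7 pos [ 0.6227 -0.0254  0.1742] w 0.0242 F [ 0.3  -0.51 -0.31]
shift now-axes [-0.054 -0.258 -0.356] target-axes [-0.054 -0.258 -0.356] turn [-0.      0.     -0.0008] q [ 0.28  0.55 -0.48  1.64  0.29  1.02 -0.57]
[[ 3.520e-01  2.200e-01 -1.561e+00 -5.300e-02 -7.900e-02 -4.600e-02
   6.230e-01 -2.500e-02  1.740e-01]
 [-4.270e-01 -1.080e+00 -4.140e-01  2.400e-02 -3.500e-02 -3.600e-02
   6.230e-01 -2.500e-02  1.740e-01]
 [-7.910e-01 -6.610e-01 -1.056e+00 -6.100e-02 -6.200e-02  1.100e-02
   6.230e-01 -2.500e-02  1.740e-01]
 [-5.760e-01 -4.210e-01 -1.180e+00 -4.500e-02 -7.300e-02  4.100e-02
   6.230e-01 -2.500e-02  1.740e-01]
 [-1.010e-01  9.070e-01 -1.558e+00  4.000e-03 -1.040e-01 -6.700e-02
   6.230e-01 -2.600e-02  1.740e-01]
 [ 6.600e-01 -3.100e-02 -8.100e-01 -2.200e-02 -6.200e-02 -1.000e-03
   6.230e-01 -2.500e-02  1.740e-01]]
```

View pics/s14.png

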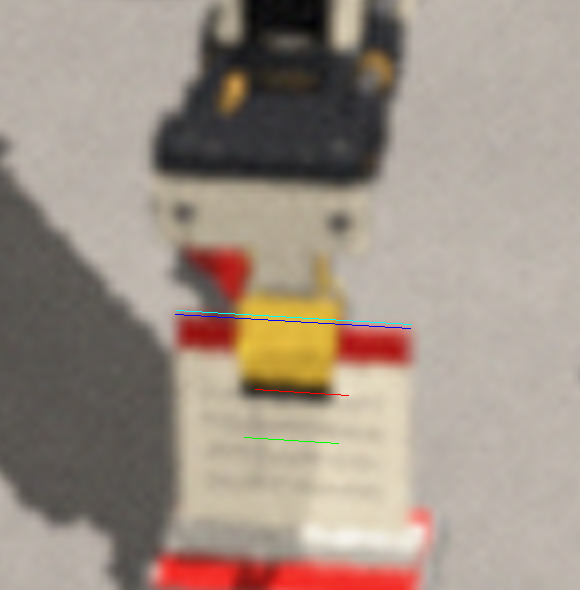

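>>> move_arm(deltas=[0,0.08,0,0,0,0,0.2,0,0,0,0,0,0,0.2])

```text
t: 17.3
eef_pos: [0.6269, -0.0268, 0.1742]
orientation: [[0.275, 0.961, 0.0], [0.961, -0.275, -0.0], [0.0, 0.0, -1.0]]
force: [-0.2, -0.2, -0.5]
grip_width: 0.0241
```

```bash
cat > fa.py <<'E'
from h import *
from rig import env
F=[]
for i in range(20):
    env.grab_frame("top"); o=env.get_obs();F.append(np.r_[o["orientation"].T@o["force"],o["eef_pos"]])
F=np.array(F);print("tool force",F.mean(0).round(3),"se",(F.std(0)[:3]/4.4).round(2),o["t"],o["grip_width"])
E
python3 fa.py
```

```text
tool force [-0.115 -0.024  0.906  0.627 -0.027  0.174] se [0.07 0.09 0.12] 18.3 0.02420184402281953
```

>>> move_arm(deltas=[0,-0.08,0,0,0,0,0.2,0,-0.08,0,0,0,0,0.2,0,0,0,0,0,0,0.2])

```text
t: 18.68
eef_pos: [0.6184, -0.0242, 0.1743]
orientation: [[0.274, 0.962, -0.0], [0.962, -0.274, -0.0], [-0.0, -0.0, -1.0]]
force: [0.0, -0.1, -1.6]
grip_width: 0.0245
```

```bash
python3 fa.py
```

```text
tool force [ 0.11  -0.104  0.972  0.619 -0.024  0.174] se [0.1  0.1  0.11] 19.675 0.02412894183450902
```

>>> move_arm(deltas=[0,0.08,0,0,0,0,0.2,0,0,0,0,0,0,0.2])

```text
t: 19.92
eef_pos: [0.623, -0.0257, 0.1742]
orientation: [[0.275, 0.961, 0.0], [0.961, -0.275, -0.0], [-0.0, 0.0, -1.0]]
force: [0.4, 0.9, -1.1]
grip_width: 0.0245
```

```bash
python3 fa.py; python3 ov.py pics/s15.png
```

```text
tool force [ 0.075 -0.044  0.983  0.623 -0.025  0.174] se [0.08 0.11 0.11] 20.925 0.02434005522198032
t 20.93 pos [ 0.6226 -0.0255  0.1742] w 0.0243 F [-0.06  0.38 -0.57]
shift now-axes [-0.053 -0.258 -0.356] target-axes [-0.053 -0.258 -0.356] turn [-0.      0.     -0.0008] q [ 0.28  0.55 -0.48  1.64  0.29  1.02 -0.57]
```

View pics/s15.png

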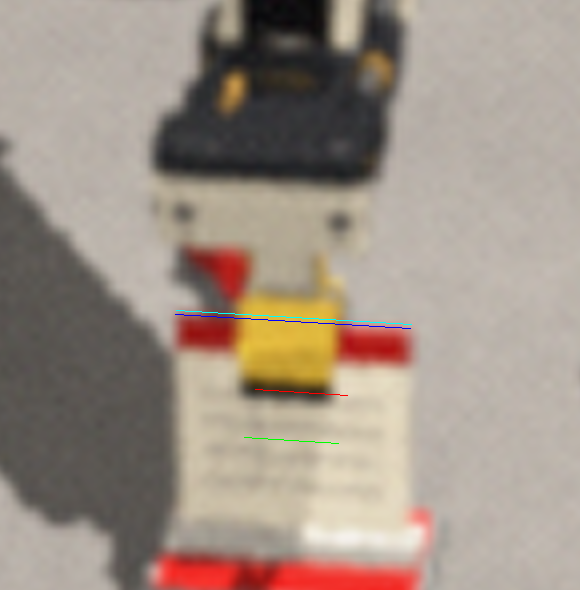

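```bash
python3 -c "
from rig import env
print(env.sign_off(), env.get_obs()['t'])"
```

```text
the job is handed in; nothing more can be done
the job is handed in; nothing more can be done
```

I took the yellow clip off its rail and handed the job in with it held open over the middle of the red card. One jaw is on each side of the card. No verdict was reported.

**First try failed:** lowering it the first time, one lip landed on the card's edge. The wrist read about 38 N, and the clip slid roughly 15 mm up in the fingers. I lifted off and turned the gripper to see the clip from the side. It was tilted about 0.3–0.4 rad in the grip but still wide open, with about 33 mm between the lips. I moved the gripper 11 mm sideways to make up for that and lowered it again. The tilt was never corrected.

**Final position, estimated from the pictures:**
- The lips are about 16 and 21 mm below the edge.
- They sit roughly 16 mm on either side of the card's mid plane.
- The pivot is about 20 mm above the edge and within a few millimetres of its middle.
- The far lip is hidden behind the card, so its place comes from the side view taken before the second lowering.

**Last checks:**
- **Contact:** moving the clip 4 mm each way showed no sideways force on the card. Readings averaged about 0.1 N or less, as small as the sensor noise. The only steady force was about 1 N downward, roughly the clip's weight.
- **Grip and time:** the grip width held at 24 mm. The last reading before handing in was at about 21 s.
- **Blue card and loose things:** I kept the arm away from the blue card and the loose things. I did not measure their positions again at the end.

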